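Close up a sensor housing in the hand press

ROBOT

A 7-joint arm with a two-finger parallel gripper is mounted at the origin on the work surface. World frame = base frame: x ahead of the robot, y to its left, z up, the work surface at z = 0. Lengths are in m, angles in rad, forces in N, time in s.
With the tool pointing down it reaches from about 0.425 to 0.875 m from the base axis. Payload 4.7 kg.
Tool frame: the origin (TCP) lies on the front face of the gripper's body, between the roots of the fingers; the fingertips stand 70 mm ahead of it and the grasp point (between the pads) lies 51 mm ahead of it; z points along the fingers, x is the direction in which the jaws open and shut, and the axes are right-handed (so a half turn about z gives the same grasp; the last joint's range is limited). The gripper opens to 87 mm and grips with 3 to 60 N. Pads are 19 mm wide; open, the fingers measure 117 mm over their backs; the gripper's body (75 mm by 190 mm) begins 51 mm behind the grasp point.
Start: joints at [-1.151, 0.321, -0.07, 1.45, 0.023, 1.371, -0.057], TCP at [0.257, 0.597, 0.292] pointing down, gripper open.
Joint ranges: [-2.86, 2.86], [-0.3, 2.09], [-1.38, 1.24], [0.06, 2.45], [-1.56, 4.7], [0.09, 2.05], [-2.69, 2.69]. Speed limits (rad/s): [2.57, 2.57, 3.14, 3.14, 3.14, 3.14, 3.14].

INTERFACE

Orientations are given as a rotation vector (axis times angle).
In Python, from workcell import env, claw, capture, workorder gives the robot as it stands. Calls block until the motion is done:
- env.reach(position, orientation): joint-space move of the TCP to a pose.
- env.move_l(position, ori=None, velocity=0.15, guard=None): straight line of the TCP; ori=None keeps the orientation; velocity is the mean speed in m/s. With guard (N) it stops when the force on the tool has changed by that much, and returns True; else False.
- env.set_joints(angles): joint-space move.
- claw.grip(opening): opening from 0.0 (shut) to 1.0 (fully open); the grip force is fixed at half the most; returns when the fingers have stopped.
- env.wait(seconds).
- env.inverse_kinematics(position, orientation): joint angles nearest the present ones, or None.
- env.read_state(): the state.
- capture(name): name is "side" or "top" or "wrist"; returns a dict with "color" (384x512x3 uint8, red, green, blue), "fov_y" (degrees; the focal length in pixels is half the picture's height over the tangent of half this angle, whatever the lens; pixels are square), "cx", "cy" (the principal point, pixels), "position" and "rotation" of the camera in the world. Camera axes: x right, y up, looking along -z (the intrinsics and any distortion apply to the point x, -y, -z); pixel columns grow to the right and rows downward; lengths in m; the calibration is good to about 2 mm. A picture is of the moment at which its call begins. There is no depth.
A pose or a line that the arm cannot do raises env.MotionError and nothing moves.
- workorder.close_job(): hands the job in, once; it reports no verdict.
The state is a dict: "time_s": time; "q": joint angles; "qd": joint speeds; "joint_efforts": joint torques, N m; "eef_pos": TCP position; "orientation": TCP orientation; "force": force on the tool from outside, world axes, zero at the start; "torque": the same for the moment, N m; "width": opening from 0.0 (shut) to 1.0 (fully open).
Only numpy, scipy, OpenCV 4.12 (cv2) and the standard library are available. Lean on these libraries where they do the work, as an engineer would, in place of code of your own. Each camera call takes 0.05 s, during which the arm holds its last target. There are 200 camera calls.

TASK

Put the battery block flat inside the open round housing on the press, then set the large cover on the housing so that it sits down in the rim all round and level. Pull the press lever down until its pad presses firmly on the cover for a second, then ease the lever slowly back up to its rest and let go. Do not drop the battery or the cover, do not let the lever fly back, and leave the other things on the bench where they are.

Things in the scene. Friction and masses are not known exactly. Their poses are not given: they have to be found in the camera images.
- press: Hand press fixed on the bench: grey plate 160 x 270 x 12 mm, two cheeks 120 mm high carrying a sprung lever. Origin on the plate underside, below the housing centre; y points from the housing to the cheeks, z up, x is parallel to the lever hinge. The plate reaches from y = -85 to +185 mm.
- housing_rim (a point): Centre of the mouth of the open off-white round housing fixed on the press plate, at the height of its rim (57 mm over the plate's underside). Housing 116 mm outside, 106 mm inside diameter, inside depth 40 mm.
- housing_floor (a point): Centre of the housing's inner floor, 40 mm below the rim.
- battery: Battery block, black with a paper band, 50 (x) x 28 (y) x 32 (z) mm, 0.11 kg. Origin under its centre. Grasp it across its 28 mm (y).
- cover: Large off-white round cover, 0.16 kg: disc 120 mm across, 5 mm thick; on top a central round boss 36 mm across, 22 mm high, to hold it by; below a 5 mm deep tapered spigot (94 mm across at its foot, 102 at the disc) that enters the housing. Origin: centre of the spigot foot (disc z = 5 to 10 mm, boss 10 to 32 mm). Seated, the origin is 5 mm below housing_rim.
- lever (a joint): Angle of the press lever, rad: 0 at rest (arm up, leaning 10 degrees away from the housing); it grows as the lever is pulled over and down towards the housing. With the cover seated the pad meets its boss at about 1.745 (arm level). A spring pulls it back up: 3 to 5 N at the grip, and at the bottom 5 to 10 N more to press firmly.
- lever_grip (a point): Where to hold the lever: on the axis of its black round grip bar, 16 mm thick and 83 mm long, parallel to the press's x axis, pointing to -x from the arm's end. This point is 60 mm from the arm's middle plane and 220 mm from the hinge axis. The bar turns with the lever.
- lever_hinge (a point): Middle of the lever on its hinge axis (parallel to the press's x axis), 140 mm in y from the housing's centre and 104 mm over the plate's underside. The arm is an 18 mm square bar.
- press_pad (a point): Centre of the face of the round rubber pad, 40 mm across, on the underside of the lever arm, 140 mm from the hinge along the arm and 20 mm off the arm's axis. It meets the flat top of the cover's boss.
- small_cover: Bystander: a smaller cover of the same form and plastic, disc 84 mm across, boss 28 mm across; it is too small for the housing. Origin under its centre.
- module_a: Bystander: aluminium half-moon module, about 78 x 40 x 26 mm, origin under it at the middle of its straight side.
- module_b: Bystander: a second half-moon module like module_a.
- screwdriver: Bystander: a screwdriver lying on the bench, about 160 mm long.
- bottle: Bystander: small white bottle with a black cap, 40 mm across, 100 mm high, origin under its centre.
- jar: Bystander: glass jar, 56 mm across, 60 mm high, origin under its centre.
- brush: Bystander: a hand brush lying on the bench, about 200 mm long.
Not all that is in view belongs to the job. Several things look just like the battery: the one meant starts farthest to the robot's left.

How it is judged:
By the outcome, as a careful person would: the job done as asked, in the order asked, and still so for the second after the job is handed in, with the robot touching nothing.
It also fails if it takes over 72 s, if anything falls off the work surface, if the arm or the gripper's body presses on something with over 40 N, if the wrist force passes 120 N, or if a joint passes its speed limit or range.

## Working session

There is one attempt and no reset: what is moved stays moved. The work goes in short steps, each a Python script; the robot and the scene stay as the last script left them, time stands still between calls to the robot, and variables do not carry over. Pictures are saved under pics/ and viewed, about 8 in all and at most 12, crops included, and the job is handed in when it is done.

```bash
ls; mkdir -p pics
python3 - <<'E'
from workcell import env, claw, capture, workorder
import cv2, numpy as np, pickle
for n in("top","side"):
    c=capture(n); cv2.imwrite(f"pics/{n}0.png",c["color"][:,:,::-1]); pickle.dump(c,open(f"pics/{n}0.pkl","wb"))
    print(n,{k:v for k,v in c.items() if k!="color"})
print(env.read_state())
E
```

```text
pics
top {'fov_y': 43.044917042003675, 'cx': 254.23358489961933, 'cy': 194.10619407407253, 'position': array([ 0.38253987, -0.0975781 ,  1.66747448]), 'rotation': array([ 0.10049491, -0.09097318, -1.54794921])}
side {'fov_y': 42.18128953160705, 'cx': 251.76814463001088, 'cy': 191.2659866264916, 'position': array([ 0.39987154, -1.08417203,  1.37769635]), 'rotation': array([ 0.69968222, -0.05634152, -0.18160103])}
{'time_s': 0.1, 'q': array([-1.15091605,  0.3217407 , -0.0700663 ,  1.45155396,  0.02263433,
        1.37081108, -0.05690795]), 'qd': array([-0.00121146, -0.00085911, -0.00168637, -0.00526958,  0.00013119,
        0.00052777,  0.00124632]), 'joint_efforts': array([-9.97861971e-04, -4.92576849e+01, -4.06092340e-01, -3.13399279e+01,
       -6.40297076e-02,  3.95085791e-02,  8.31348711e-05]), 'eef_pos': array([0.25648666, 0.59684264, 0.29127548]), 'orientation': array([ 2.62260584e+00,  1.72768253e+00, -2.14256605e-03]), 'force': array([ 0.26946019,  0.18186498, -0.88664897]), 'torque': array([-0.01679736,  0.00931652,  0.03815771]), 'width': 0.9978889866511761}
```

View pics/top0.png

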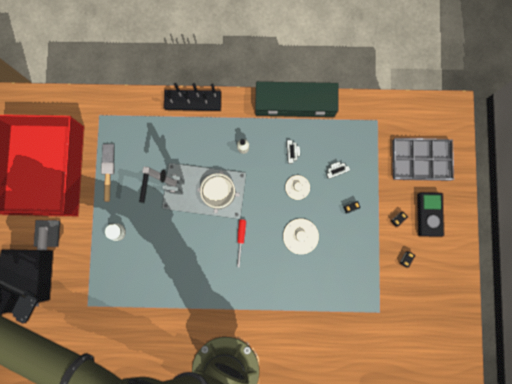

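View pics/side0.png

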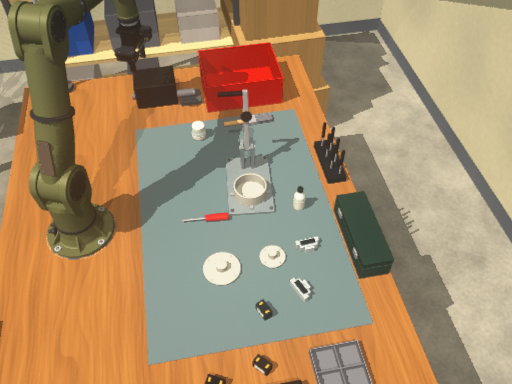

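Battery look-alikes in the top image are at (351,207), (399,218) and (407,258). Robot-left is image-left, so (351,207) fits the description. I'll confirm it in enlarged crops.

```bash
cat > h.py <<'E'
import numpy as np, cv2, pickle
from scipy.spatial.transform import Rotation as R
def K(c): 
    f=192/np.tan(np.radians(c["fov_y"])/2); return f
def proj(c,P):
    p=R.from_rotvec(c["rotation"]).inv().apply(np.atleast_2d(P)-c["position"]); f=K(c)
    return np.c_[c["cx"]+f*p[:,0]/-p[:,2], c["cy"]-f*p[:,1]/-p[:,2]]
def ray(c,uv,z):
    uv=np.atleast_2d(uv).astype(float); f=K(c)
    d=R.from_rotvec(c["rotation"]).apply(np.c_[(uv[:,0]-c["cx"])/f,-(uv[:,1]-c["cy"])/f,-np.ones(len(uv))])
    return c["position"]+d*((z-c["position"][2])/d[:,2])[:,None]
def tri(cs,uvs):
    A=np.zeros((3,3));b=np.zeros(3)
    for c,uv in zip(cs,uvs):
        d=ray(c,uv,0)[0]-c["position"]; d/=np.linalg.norm(d); M=np.eye(3)-np.outer(d,d); A+=M; b+=M@c["position"]
    return np.linalg.solve(A,b)
def crop(c,u0,v0,w,h,s):
    im=cv2.resize(c["color"][v0:v0+h,u0:u0+w,::-1],None,fx=s,fy=s,interpolation=cv2.INTER_CUBIC)
    for u in range((u0+9)//10*10,u0+w,10): cv2.line(im,(int((u-u0+.5)*s),0),(int((u-u0+.5)*s),5 if u%50 else 14),(0,255,255),1)
    for v in range((v0+9)//10*10,v0+h,10): cv2.line(im,(0,int((v-v0+.5)*s)),(5 if v%50 else 14,int((v-v0+.5)*s)),(0,255,255),1)
    return im
E
python3 - <<'E'
from h import *
t=pickle.load(open("pics/top0.pkl","rb"));s=pickle.load(open("pics/side0.pkl","rb"))
print("base",proj(t,[0,0,0]),proj(s,[0,0,0]))
for n,a,b,z in [("rim",(217,191),(250,188),.057),("bat",(351,207),(264,309),.02),("cover",(301,235),(222,264),.02),("small",(298,186),(272,254),.02)]:
    print(n,ray(t,a,z),ray(s,b,z),tri((t,s),(a,b)))
a=np.vstack([crop(t,130,130,130,100,6)]);cv2.imwrite("pics/c1.png",a)
b=np.hstack([crop(t,275,180,65,80,6),crop(t,340,190,65,80,6)]);cv2.imwrite("pics/c2.png",b)
E
```

```text
base [[224.70317378 369.91531244]] [[ 81.36008566 230.64479294]]
rim [[0.58819549 0.03874442 0.057     ]] [[0.59069242 0.02915689 0.057     ]] [0.59118046 0.03981007 0.04422986]
bat [[ 0.54746051 -0.41480451  0.02      ]] [[ 0.5503815  -0.41321488  0.02      ]] [ 0.548676   -0.41440959  0.02231518]
cover [[ 0.44912211 -0.24604801  0.02      ]] [[ 0.45060056 -0.23503003  0.02      ]] [ 0.44926381 -0.24466272  0.03536608]
small [[ 0.61577834 -0.23425447  0.02      ]] [[ 0.61448933 -0.22859761  0.02      ]] [ 0.61394148 -0.23356941  0.0279639 ]
```

View pics/c1.png

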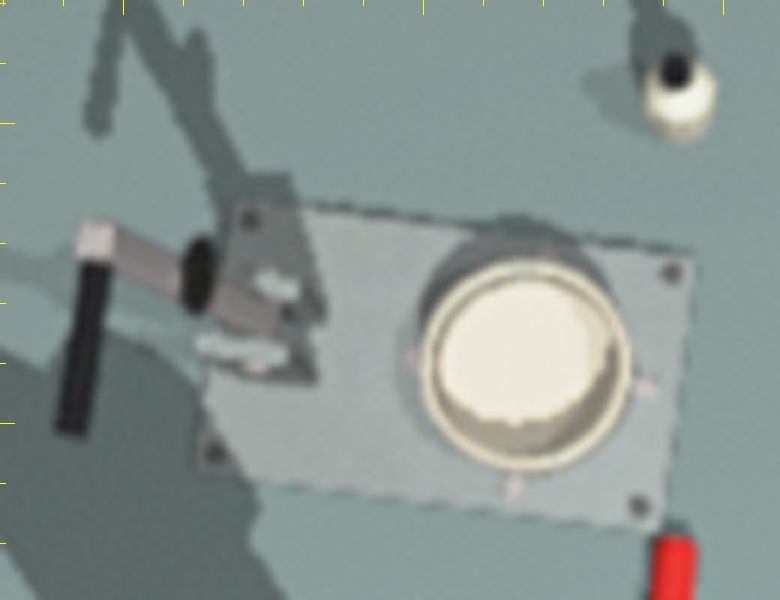

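View pics/c2.png

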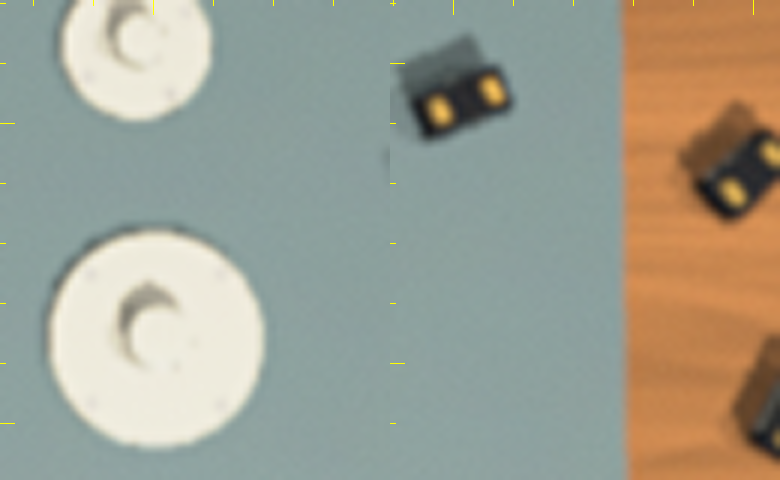

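c1 shows the press with the housing centred near (217.2,190.2) and the cheeks and lever on its left, with the grip bar pointing to the robot. c2 confirms the battery at about (351,206), which is left of the two on the wood, and the large cover at (300.6,236.1).

```bash
cat > plan.py <<'E'
from h import *
t=pickle.load(open("pics/top0.pkl","rb"))
px=lambda X,Y,u0,v0:(u0+X/6-.5,v0+Y/6-.5)
rim=ray(t,px(526.5,364,130,130),.057)[0]
cor=ray(t,[px(*p,130,130) for p in [(236,203),(693,250),(660,530),(200,468)]],.012)[:,:2]
gp=ray(t,[px(97,262,130,130),px(70,436,130,130)],.320)
bat=ray(t,[px(440-390,110,340,190),px(493-390,90,340,190)],.032)
cov=ray(t,px(156.5,339.5,275,180),.010)[0]
# press y from long edges
e=(cor[0]-cor[1])+(cor[3]-cor[2]); ax=(cor[0]-cor[3])+(cor[1]-cor[2])
yaw1=np.arctan2(e[1],e[0])-np.pi/2; yaw2=np.arctan2(ax[1],ax[0])
def tool(yaw_jaw,ux=None):
    "tool down, jaw dir at yaw"
    x=np.array([np.cos(yaw_jaw),np.sin(yaw_jaw),0]);z=np.array([0,0,-1.]);return R.from_matrix(np.c_[x,np.cross(z,x),z])
def lever(th,yaw,rimc,delta,flip=0,depth=.051,xoff=-.06):
    "TCP pose holding the grip at lever angle th; delta: tool back-off direction from radial, away from housing(+) "
    ex=np.array([np.cos(yaw),np.sin(yaw),0]);ey=np.array([-np.sin(yaw),np.cos(yaw),0]);ez=np.array([0,0,1.])
    o=np.r_[rimc[:2],0]; a=np.radians(10)-th   # tilt from vertical toward +y
    d=lambda a:np.sin(a)*ey+np.cos(a)*ez
    g=o+.14*ey+.104*ez+.22*d(a)+xoff*ex
    b=d(a+delta); z=-b; x=np.cross(ex,z)*(-1 if flip else 1)
    return g+b*depth,R.from_matrix(np.c_[x,np.cross(z,x),z]),g
E
python3 - <<'E'
from plan import *
from workcell import env
print("rim",rim,"cov",cov,"yaws",np.degrees([yaw1,yaw2]));print("center from plate",cor.mean(0), np.linalg.norm(cor[0]-cor[1]),np.linalg.norm(cor[0]-cor[3]))
d=bat[1]-bat[0];print("bat",bat.mean(0),np.degrees(np.arctan2(d[1],d[0])))
yaw=yaw1
print("grip seen",gp, "pred",lever(0,yaw,rim,0)[2])
for de in (0,20,40,60):
  for fl in (0,1):
    r=[]
    for th in np.radians(np.arange(0,101,20)):
        p,o,g=lever(th,yaw,rim,np.radians(de),fl)
        q=env.inverse_kinematics(p,o.as_rotvec()); r.append(None if q is None else np.round(q,2).tolist())
    print(de,fl,r if all(r) else [x is not None for x in r])
E
```

```text
rim [0.59101563 0.03799509 0.057     ] cov [ 0.44583163 -0.24557075  0.01      ] yaws [-5.64304853 -5.25709546]
center from plate [0.59710652 0.08729368] 0.26474879967166504 0.1542166968290772
bat [ 0.54917    -0.41671733  0.032     ] -68.21665226376997
grip seen [[0.6009656  0.21823952 0.32      ]
 [0.51894008 0.22683801 0.32      ]] pred [0.54882918 0.22123392 0.32065771]
0 0 [[-0.63, 0.24, 0.15, 1.41, 0.11, 1.59, 0.98], [-0.6, 0.06, 0.42, 1.62, -0.19, 1.42, 1.31], [0.02, 0.05, 0.13, 1.75, -0.54, 1.39, 1.73], [-0.37, 0.32, 0.92, 1.85, -0.99, 1.65, 2.27], [1.08, 0.62, -0.63, 1.79, -0.75, 1.45, 2.27], [1.26, 1.12, -0.82, 1.7, -0.6, 1.45, 2.31]]
0 1 [[-0.88, 0.25, 0.46, 1.42, 0.04, 1.58, -2.1], [-0.67, 0.06, 0.48, 1.62, -0.2, 1.42, -1.83], [-0.4, 0.05, 0.56, 1.76, -0.56, 1.4, -1.39], [-0.17, 0.26, 0.68, 1.84, -0.93, 1.59, -0.92], [0.04, 0.62, 0.67, 1.83, -1.21, 1.89, -0.55], [0.38, 0.91, 0.31, 1.74, -1.25, 1.99, -0.39]]
20 0 [[-0.72, 0.39, 0.11, 1.29, 0.36, 1.8, 0.87], [-0.59, 0.15, 0.21, 1.51, 0.12, 1.56, 1.09], [-0.61, 0.03, 0.55, 1.7, -0.19, 1.39, 1.45], [0.1, 0.1, 0.16, 1.8, -0.54
[... 799 characters left out ...]
4], [-0.56, 0.05, 0.62, 1.78, -0.21, 1.32, -1.56], [-0.33, 0.21, 0.73, 1.87, -0.66, 1.35, -1.04], [-0.12, 0.56, 0.76, 1.88, -1.06, 1.59, -0.59]]
60 0 [[-1.24, 0.86, 0.81, 1.18, 0.45, 2.0, 1.12], [-0.73, 0.45, 0.09, 1.37, 0.61, 1.92, 0.87], [-0.61, 0.22, 0.17, 1.57, 0.41, 1.64, 1.0], [-0.52, 0.08, 0.35, 1.74, 0.14, 1.37, 1.27], [-0.59, 0.11, 0.75, 1.87, -0.27, 1.21, 1.73], [0.89, 0.34, -0.63, 1.89, -0.36, 1.11, 1.94]]
60 1 [[-1.33, 0.97, 1.06, 1.19, 0.3, 1.95, -1.9], [-0.95, 0.47, 0.4, 1.38, 0.51, 1.87, -2.19], [-0.84, 0.23, 0.44, 1.58, 0.36, 1.62, -2.1], [-0.68, 0.09, 0.52, 1.74, 0.13, 1.37, -1.86], [-0.54, 0.11, 0.69, 1.87, -0.26, 1.21, -1.42], [-0.33, 0.35, 0.78, 1.93, -0.77, 1.28, -0.87]]
```

```bash
cat > snap.py <<'E'
from h import *
from workcell import env, claw, capture, workorder
def snap(n,name):
    c=capture(n); pickle.dump(c,open(f"pics/{name}.pkl","wb")); cv2.imwrite(f"pics/{name}.png",c["color"][:,:,::-1]); return c
def st(l=""):
    s=env.read_state(); print(l,round(s["time_s"],2),s["eef_pos"].round(4),"F",s["force"].round(1),"w",round(s["width"],3),"q",np.round(s["q"],2)); return s
E
python3 - <<'E'
from plan import *
from snap import *
s=st()
o=tool(np.radians(22)).as_rotvec()
for o_ in (tool(np.radians(22)).as_rotvec(),tool(np.radians(202)).as_rotvec()):
    print(env.inverse_kinematics([.549,-.417,.24],o_))
env.move_l([.257,.55,.48],velocity=.4); st()
q=env.inverse_kinematics([.549,-.417,.24],o)
if abs(q[6])>2: o=tool(np.radians(202)).as_rotvec()
env.reach([.50,-.37,.45],o); st()
env.reach([.52,-.417,.24],o); st()
snap("wrist","w1")
E
```

```text
0.1 [0.2565 0.5968 0.2913] F [ 0.3  0.2 -0.9] w 0.998 q [-1.15  0.32 -0.07  1.45  0.02  1.37 -0.06]
[-0.02135493  0.572803    0.92607718  1.43728332 -0.45913006  1.35824585
  1.30743908]
[-0.0923346   0.63575455  1.06476598  1.43966486 -0.55625082  1.38967526
 -1.77074153]
 0.73 [0.257  0.5499 0.4808] F [-0.5  0.1  0.6] w 0.998 q [-1.13  0.21 -0.06  1.22  0.01  1.71 -0.02]
 4.06 [ 0.5008 -0.3691  0.4499] F [ 0.9 -0.7  0.3] w 1.003 q [ 0.21  0.25  0.5   1.26 -0.12  1.66  1.07]
 4.92 [ 0.5209 -0.4172  0.2417] F [-0.8  0.5  0.5] w 1.003 q [ 0.27  0.41  0.48  1.49 -0.19  1.29  1.16]
```

View pics/w1.png

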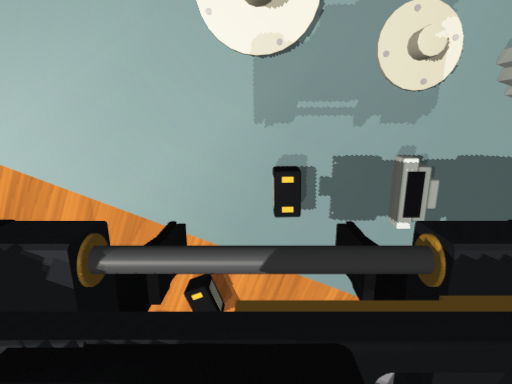

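The wrist view shows the battery with its terminals at (288,180) and (287.5,210). Its long axis lies square to the jaws, with the look-alike on the wood at (205,295).

Run:
```python
from plan import *
from snap import *
c=pickle.load(open("pics/w1.pkl","rb"))
b=ray(c,[(288,180),(287.5,210)],.032); print(b,b.mean(0)); d=b[0]-b[1]; ya=np.arctan2(d[1],d[0]); print(np.degrees(ya),np.linalg.norm(d))
print("top est",bat.mean(0), "len",np.linalg.norm(bat[1]-bat[0]), "cover edge px ->", ray(c,[(262,-2)],.032))
m=(b.mean(0)+bat.mean(0))/2; print(m)
jaw=np.radians(22)
o=tool(jaw).as_rotvec()
claw.grip(0.6)
env.move_l([m[0],m[1],.16],o,velocity=.2)
snap("wrist","w2")
print(env.move_l([m[0],m[1],.051+.0215],velocity=.12,guard=6)); st()
claw.grip(0.0); st("gripped")
env.move_l([m[0],m[1],.12],velocity=.1); st()
snap("wrist","w3")
cv2.imwrite("pics/w23.png",np.hstack([cv2.resize(cv2.imread(f"pics/w{i}.png"),(400,300)) for i in(2,3)]))
```

```text
[[ 0.54485357 -0.40163741  0.032     ]
 [ 0.55718476 -0.4315593   0.032     ]] [ 0.55101916 -0.41659835  0.032     ]
112.39717857266037 0.03236321667237043
top est [ 0.54917    -0.41671733  0.032     ] len 0.03207198728894369 cover edge px -> [[ 0.45795734 -0.25858799  0.032     ]]
[ 0.55009458 -0.41665784  0.032     ]
True
 7.18 [ 0.5489 -0.4158  0.0723] F [-1.6  0.5  4.2] w 0.601 q [ 0.3   0.61  0.43  1.57 -0.28  1.03  1.18]
gripped 7.74 [ 0.5499 -0.4154  0.0722] F [1.9 0.9 5.7] w 0.32 q [ 0.3   0.61  0.43  1.57 -0.28  1.03  1.18]
 8.38 [ 0.5498 -0.4165  0.1197] F [ 0.1 -0.4 -1.3] w 0.317 q [ 0.29  0.56  0.44  1.53 -0.26  1.11  1.17]
```

View pics/w23.png

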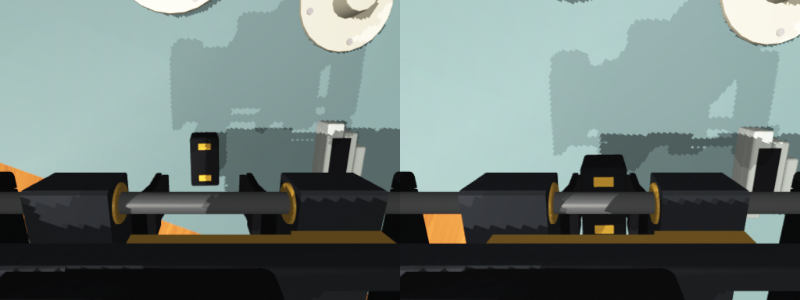

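Run:
```python
from plan import *
from snap import *
c=pickle.load(open("pics/w3.pkl","rb")); s=st()
T=R.from_rotvec(s["orientation"]); print("cam in tool",T.inv().apply(c["position"]-s["eef_pos"]), T.inv().apply(R.from_rotvec(c["rotation"]).apply([0,0,-1])))
env.move_l([.55,-.40,.22],velocity=.25)
yaw=np.radians(-5.5)
o=tool(yaw).as_rotvec()
# camera hover: look at rim before entry
env.reach([rim[0],rim[1]-.06,.25],o); st()
c=snap("wrist","w4")
print("rim px pred",proj(c,rim))
```

```text
8.43 [ 0.5496 -0.4162  0.1192] F [-0.5 -0.2 -1.2] w 0.318 q [ 0.29  0.56  0.44  1.53 -0.26  1.11  1.17]
cam in tool [-0.00034351 -0.06778593 -0.09245886] [6.50706085e-04 2.52228506e-01 9.67667483e-01]
 10.41 [ 0.5908 -0.0237  0.2494] F [-0.8 -0.9 -1.3] w 0.319 q [-0.36  0.23  0.42  1.67 -0.1   1.26 -0.03]
rim px pred [[254.71224037 124.73760198]]
```

View pics/w4.png

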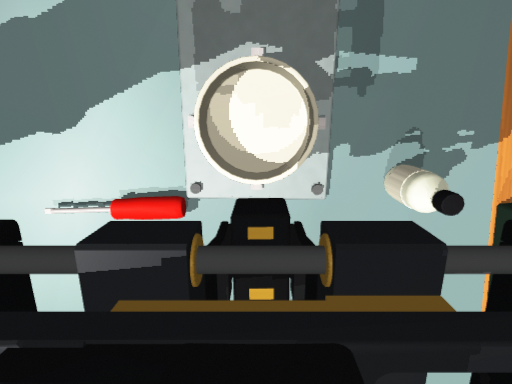

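Run:
```python
from plan import *
c=pickle.load(open("pics/w4.pkl","rb"))
a=np.linspace(0,2*np.pi,200)
f=lambda p,r=.058:proj(c,np.c_[p[0]+r*np.cos(a),p[1]+r*np.sin(a),0*a+.057])
q=f(rim);print("pred",q.min(0),q.max(0))
im=c["color"].astype(int); g=cv2.cvtColor(c["color"],cv2.COLOR_RGB2GRAY)
m=((im[...,0]>im[...,2]+8)&(im[...,0]>90)).astype(np.uint8); m[200:]=0
cn=max(cv2.findContours(m,cv2.RETR_EXTERNAL,cv2.CHAIN_APPROX_NONE)[0],key=lambda k:k[:,0,0].size if 190<k[:,0,0].mean()<320 else 0)[:,0]
print("obs",cn.min(0),cn.max(0))
# plate edges for yaw at z=.012
e=ray(c,[(179,0),(187,198),(338,0),(327,198)],.012); 
for i in(0,2): d=e[i]-e[i+1]; print(np.degrees(np.arctan2(d[1],d[0]))-90)
print(e[1],e[3],(e[1]+e[3])/2)
```

```text
pred [192.01959767  56.84405661] [317.38195782 185.81072636]
obs [193  48] [324 183]
-6.962955063258448
-5.490078144524702
[ 0.50464802 -0.03639765  0.012     ] [ 0.66376723 -0.05205402  0.012     ] [ 0.58420762 -0.04422583  0.012     ]
```

Run:
```python
from plan import *
from snap import *
r=rim+[.0007,0,0]
env.move_l([r[0],r[1],.20],velocity=.2)
env.move_l([r[0],r[1],.100],velocity=.12); st()
print(env.move_l([r[0],r[1],.0885],velocity=.03,guard=4)); st("down")
claw.grip(0.5); st("open")
env.move_l([r[0],r[1],.20],velocity=.2)
env.move_l([r[0],r[1]-.06,.25],velocity=.2)
claw.grip(1.0)
snap("wrist","w5"); st()
```

```text
11.98 [0.5925 0.0379 0.1009] F [ 0.2 -0.2 -1.1] w 0.319 q [-0.41  0.38  0.36  1.81 -0.16  0.98 -0.08]
True
down 12.38 [0.5919 0.0381 0.0892] F [-0.6 -0.2  4.5] w 0.316 q [-0.4   0.39  0.35  1.82 -0.16  0.96 -0.08]
open 13.0 [0.5923 0.0379 0.0892] F [ 4.  -0.6  5. ] w 0.499 q [-0.4   0.39  0.35  1.82 -0.16  0.96 -0.08]
 15.28 [ 0.5917 -0.022   0.25  ] F [-0.6 -0.1  0.2] w 0.999 q [-0.37  0.23  0.42  1.67 -0.1   1.26 -0.03]
```

View pics/w5.png

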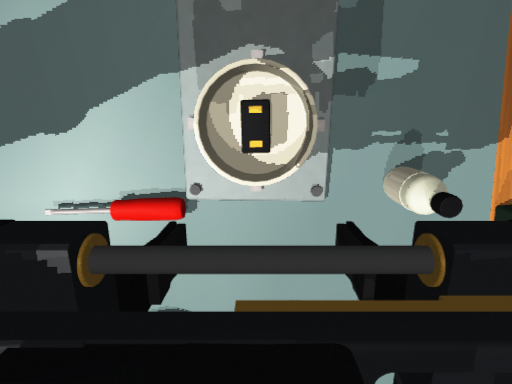

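The battery lies flat and upright near (256,125) inside the housing rim, and the screwdriver and bottle have not moved. Next is the cover.

```bash
cat > fit.py <<'E'
from h import *
from scipy.optimize import least_squares
def disc(c,guess,z,r,win=30):
    "refine circle centre: white cream disc edge, in picture c"
    im=c["color"].astype(int); m=((im[...,0]>im[...,2]+5)&(im[...,0]>120)).astype(np.uint8)
    u=proj(c,guess)[0]
    best=None
    for k in cv2.findContours(m,cv2.RETR_EXTERNAL,cv2.CHAIN_APPROX_NONE)[0]:
        if len(k)>60 and cv2.pointPolygonTest(k,(float(u[0]),float(u[1])),False)>=0: best=k[:,0]
    P=ray(c,best,z)[:,:2]
    f=lambda p:np.hypot(P[:,0]-p[0],P[:,1]-p[1])-p[2]
    s=least_squares(f,[guess[0],guess[1],r],loss="soft_l1",f_scale=.001)
    return s.x,np.median(np.abs(s.fun)),best.min(0),best.max(0)
E
python3 - <<'E'
from plan import *
from snap import *
from fit import disc
o=tool(np.radians(-5.5)).as_rotvec()
env.reach([cov[0]+.0,cov[1]-.06,.25],o); st()
c=snap("wrist","w6")
print(disc(c,cov,.010,.06)); print(cov)
E
```

```text
16.5 [ 0.4471 -0.304   0.25  ] F [0.1 0.5 0.1] w 1.003 q [-0.06  0.12  0.66  1.8  -0.08  1.24  0.53]
(array([ 0.44774935, -0.24420307,  0.05952671]), np.float64(0.00025045323903052225), array([201,  66], dtype=int32), array([311, 180], dtype=int32))
[ 0.44583163 -0.24557075  0.01      ]
```

View pics/w6.png

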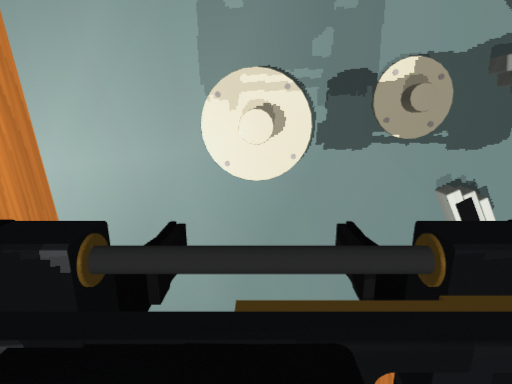

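w6 shows the large cover centred at (256,123), 110 px across, and the small one at (413,97). The wrist fit agrees with the top estimate within 2.5 mm.

Run:
```python
from plan import *
from snap import *
p=np.array([.4474,-.2444])
env.move_l([*p,.14],velocity=.25)
print(env.move_l([*p,.0825],velocity=.08,guard=5)); st()
claw.grip(0.0); st("grip")
env.move_l([*p,.10],velocity=.06); st("lift")
env.move_l([*p,.25],velocity=.25)
env.wait(.2); s=st()
snap("wrist","w7")
env.reach([.592,.0375-.10,.25],s["orientation"]); st()
snap("side","s7"); snap("wrist","w8")
cv2.imwrite("pics/m7.png",np.hstack([cv2.resize(cv2.imread("pics/w8.png"),(400,300)),cv2.resize(cv2.imread("pics/s7.png")[100:292,140:396],(400,300))]))
```

```text
True
 17.91 [ 0.4464 -0.2441  0.0822] F [-1.5  0.3  6.5] w 0.998 q [-0.08  0.27  0.59  2.03 -0.19  0.9   0.51]
grip 18.81 [ 0.4467 -0.2439  0.0822] F [ 4.8 -0.4  5.3] w 0.407 q [-0.08  0.27  0.59  2.03 -0.19  0.9   0.51]
lift 19.27 [ 0.4468 -0.2442  0.0998] F [ 0.4 -1.3 -1.9] w 0.407 q [-0.09  0.24  0.6   2.02 -0.17  0.94  0.5 ]
 20.22 [ 0.4465 -0.244   0.2481] F [-1.1 -1.1 -2.3] w 0.402 q [-0.14  0.05  0.61  1.87 -0.03  1.24  0.38]
 21.19 [ 0.5912 -0.0651  0.2499] F [-1.  -0.8 -2.5] w 0.403 q [-0.32  0.24  0.45  1.66 -0.11  1.27  0.05]
```

View pics/m7.png

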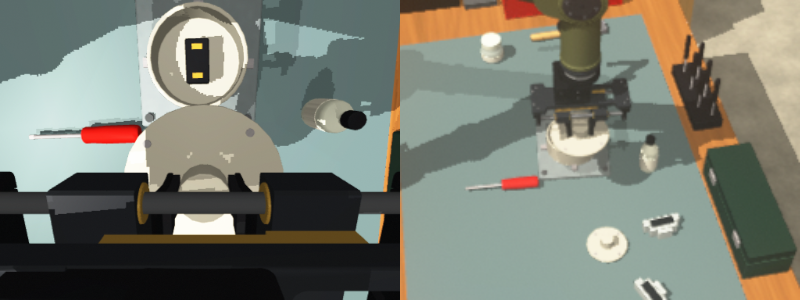

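Run:
```python
from h import *
c=pickle.load(open("pics/w8.pkl","rb"))
im=c["color"].astype(int); 
import cv2
g=cv2.Canny(c["color"],30,90)
z=.2499-.0822+.010; tcp=np.array([.5912,-.0651])
# edge points near predicted circle
ys,xs=np.nonzero(g[:215]); P=ray(c,np.c_[xs,ys],z)[:,:2]-tcp; r=np.hypot(*P.T)
k=(abs(r-.06)<.007); P=P[k]
# RANSAC circle of radius .06
from itertools import product
best=max(((np.sum(abs(np.hypot(P[:,0]-a,P[:,1]-b)-.06)<.0006),a,b) for a,b in product(np.arange(-.006,.0061,.0005),repeat=2)))
print(best,len(P))
w=pickle.load(open("pics/w5.pkl","rb")); g=cv2.Canny(w["color"],30,90); ys,xs=np.nonzero(g[:215]); Q=ray(w,np.c_[xs,ys],.057)[:,:2]-[.592,.0375]
for R_ in(.058,.053): print(R_,max(((np.sum(abs(np.hypot(Q[:,0]-a,Q[:,1]-b)-R_)<.0006),a,b) for a,b in product(np.arange(-.006,.0061,.0005),repeat=2))))
```

```text
(np.int64(317), np.float64(-0.0009999999999999957), np.float64(-0.0009999999999999957)) 759
0.058 (np.int64(333), np.float64(5.204170427930421e-18), np.float64(0.0015000000000000065))
0.053 (np.int64(329), np.float64(5.204170427930421e-18), np.float64(0.002000000000000007))
```

Run:
```python
from plan import *
from snap import *
p=np.array([.5923,.0392])
env.move_l([*p,.20],velocity=.2)
env.move_l([*p,.145],velocity=.12); st()
print(env.move_l([*p,.1335],velocity=.025,guard=6)); s=st("down")
```

```text
22.62 [0.5928 0.0386 0.1455] F [-0.  1. -2.] w 0.406 q [-0.42  0.33  0.38  1.77 -0.14  1.07 -0.1 ]
True
down 23.08 [0.5924 0.0393 0.1344] F [-1.9 -0.6  4.8] w 0.407 q [-0.42  0.34  0.37  1.78 -0.14  1.05 -0.09]
```

Run:
```python
from plan import *
from snap import *
claw.grip(0.6); st("rel")
env.move_l([.5923,.0392,.20],velocity=.2)
env.move_l([.5923,.0392-.07,.27],velocity=.25); st()
c=snap("wrist","w9")
from itertools import product
g=cv2.Canny(c["color"],30,90); ys,xs=np.nonzero(g[:215])
for z,r in((.062,.06),(.084,.018),(.057,.06)):
    Q=ray(c,np.c_[xs,ys],z)[:,:2]-[.592,.039]
    print(z,r,max(((np.sum(abs(np.hypot(Q[:,0]-a,Q[:,1]-b)-r)<.0006),a,b) for a,b in product(np.arange(-.006,.0061,.0005),repeat=2))))
cv2.imwrite("pics/w9.png",cv2.resize(c["color"][20:220,100:420,::-1],None,fx=2.5,fy=2.5,interpolation=cv2.INTER_CUBIC))
```

```text
rel 23.72 [0.5872 0.0399 0.1346] F [-18.1   0.9  22. ] w 0.593 q [-0.42  0.34  0.37  1.78 -0.15  1.06 -0.09]
 24.75 [ 0.5917 -0.0298  0.2685] F [ 1.1  1.3 -0.6] w 0.602 q [-0.36  0.23  0.43  1.64 -0.1   1.31 -0.01]
0.062 0.06 (np.int64(394), np.float64(0.001000000000000006), np.float64(0.0005000000000000056))
0.084 0.018 (np.int64(92), np.float64(5.204170427930421e-18), np.float64(0.001000000000000006))
0.057 0.06 (np.int64(185), np.float64(0.0015000000000000065), np.float64(0.0015000000000000065))
```

View pics/w9.png

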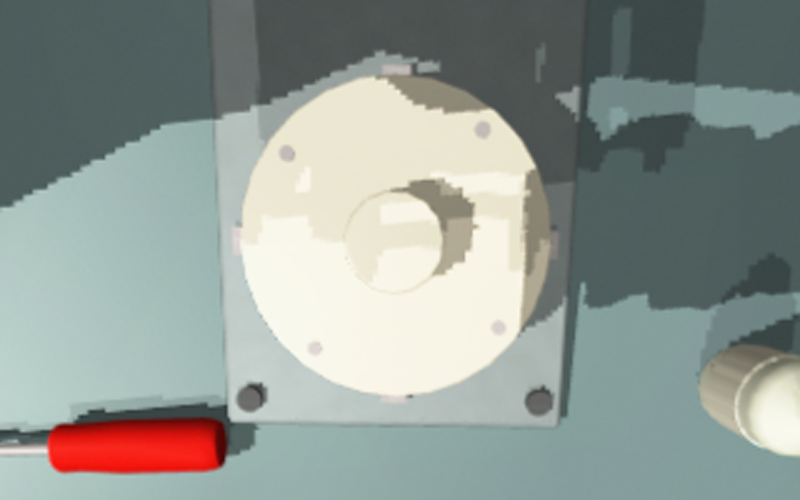

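The cover's rim is concentric with the housing: the disc fits a 60 mm circle at z = 0.062, and contact came at the expected seated height. Next I go to the lever.

```bash
cat >> plan.py <<'E'
YAW=np.radians(-5.6); RC=np.array([.592,.0388,.057]); DE=np.radians(40)
def L(th,**k):
    p,o,g=lever(th,YAW,RC,DE,1,**k); return p,o.as_rotvec()
E
python3 - <<'E'
from plan import *
from snap import *
p,o=L(0,depth=.15)
claw.grip(.5)
s=env.read_state()
env.move_l([.56,-.03,.50],velocity=.35); st()
v=[.48,p[1]-.01,.56]
print(p,env.inverse_kinematics(v,o),env.inverse_kinematics(p,o))
env.reach(v,o); st("via")
env.reach(p,o); st("pre")
c=snap("wrist","w10")
g=lever(0,YAW,RC,DE)[2]; ex=np.array([np.cos(YAW),np.sin(YAW),0]); print("bar px",proj(c,[g-.03*ex,g,g+.05*ex]))
E
```

```text
26.12 [ 0.5599 -0.03    0.4991] F [-0.3 -0.4 -0.7] w 0.5 q [-0.38  0.12  0.44  1.3  -0.05  1.75 -0.04]
[0.56088881 0.33636535 0.41707585] None NoneTraceback (most recent call last):
  File "<stdin>", line 9, in <module>
workcell.MotionError: the arm cannot take that pose within its joint ranges
```

Run:
```python
from plan import *
from workcell import env
for de in (0,10,20,30,40):
  for fl in(0,1):
    out=[]
    for th,dp in((0,.15),(0,.12),(0,.051),(.4,.051),(.8,.051),(1.2,.051),(1.5,.051),(1.745,.051),(1.78,.051)):
        p,o,g=lever(th,YAW,RC,np.radians(de),fl,depth=dp); q=env.inverse_kinematics(p,o.as_rotvec()); out.append("-" if q is None else np.round(q[[2,5,6]],2).tolist())
    print(de,fl,out)
```

```text
0 0 [[0.13, 1.79, 0.99], [0.13, 1.73, 0.98], [0.14, 1.59, 0.98], [0.33, 1.41, 1.36], [0.76, 1.45, 1.91], [-1.18, 1.28, 1.89], [-1.19, 1.28, 1.95], [-1.2, 1.32, 1.97], [-0.01, 1.84, 2.68]]
0 1 [[0.29, 1.78, -2.13], [0.28, 1.72, -2.13], [0.27, 1.59, -2.14], [0.43, 1.41, -1.77], [0.6, 1.44, -1.25], [0.69, 1.72, -0.74], [0.6, 1.95, -0.49], [-0.07, 1.79, -0.49], [-0.07, 1.81, -0.48]]
10 0 [[0.1, 1.9, 0.93], [0.11, 1.84, 0.93], [0.11, 1.7, 0.92], [0.25, 1.46, 1.23], [0.57, 1.39, 1.73], [1.2, 1.78, 2.42], [-1.18, 1.25, 1.92], [-0.14, 1.65, 2.57], [-0.2, 1.64, 2.57]]
10 1 [[0.22, 1.89, -2.18], [0.22, 1.83, -2.19], [0.21, 1.69, -2.2], [0.38, 1.46, -1.9], [0.55, 1.39, -1.41], [0.68, 1.58, -0.86], [0.63, 1.81, -0.56], [0.54, 1.97, -0.39], [0.52, 1.99, -0.37]]
20 0 [[0.08, 2.01, 0.9], [0.09, 1.94, 0.89], [0.1, 1.8, 0.87], [0.2, 1.53, 1.13], [0.43, 1.37, 1.57], [0.97, 1.51, 2.2], [-1.18, 1.22, 1.87], [-1.19, 1.22, 1.91], [-1.19, 1.22, 1.92]]
20 1 [[0.15, 2.0, -2.22], [0.15, 1.94, -2.24], [0.14, 1.8, -2.26], [0.33, 1.53, -2.0], [0.51, 1.37, -1.57], [0.64, 1.45, -1.01], [0.66, 1.67, -0.65], [0.58, 1.84, -0.45], [0.57, 1.86, -0.42]]
30 0 [[0.68, 2.04, 1.08], [0.06, 2.05, 0.87], [0.09, 1.91, 0.85], [0.16, 1.61, 1.04], [0.34, 1.38, 1.42], [0.72, 1.37, 1.98], [1.19, 1.75, 2.53], [-1.19, 1.17, 1.87], [-1.19, 1.17, 1.88]]
30 1 [[0.52, 2.05, -2.12], [0.12, 2.04, -2.25], [0.07, 1.91, -2.3], [0.27, 1.61, -2.09], [0.45, 1.39, -1.72], [0.6, 1.36, -1.17], [0.64, 1.51, -0.77], [0.61, 1.69, -0.52], [0.6, 1.71, -0.5]]
40 0 ['-', [0.68, 2.04, 1.08], [0.07, 2.01, 0.84], [0.15, 1.7, 0.97], [0.27, 1.42, 1.28], [0.54, 1.3, 1.79], [0.94, 1.45, 2.3], [1.19, 1.86, 2.68], [-1.18, 1.13, 1.83]]
40 1 ['-', [1.06, 2.0, -1.91], [0.03, 2.01, -2.32], [0.2, 1.7, -2.16], [0.39, 1.42, -1.85], [0.56, 1.3, -1.35], [0.62, 1.38, -0.92], [0.62, 1.53, -0.63], [0.62, 1.56, -0.59]]
```

```bash
cat >> plan.py <<'E'
def L(th,**k):
    p,o,g=lever(th,YAW,RC,np.radians(22+23*np.clip(th/1.745,0,1)),1,**k); return p,o.as_rotvec()
E
python3 - <<'E'
from plan import *
from snap import *
p,o=L(0,depth=.13)
v=[.50,p[1]-.02,.54]
print(p,env.inverse_kinematics(v,o),env.inverse_kinematics(p,o))
env.reach(v,o); st("via")
env.move_l(p,o,velocity=.2); st("pre")
c=snap("wrist","w10")
g=lever(0,YAW,RC,0)[2]; ex=np.array([np.cos(YAW),np.sin(YAW),0]); print("bar px",proj(c,[g-.03*ex,g,g+.05*ex]))
im=c["color"]; cv2.imwrite("pics/w10.png",im[:,:,::-1])
E
```

```text
[0.55639832 0.29056781 0.43090396] None [-0.78468358  0.47393796  0.13511766  1.06555211  0.36819588  1.97805115
 -2.23766476]Traceback (most recent call last):
  File "<stdin>", line 6, in <module>
workcell.MotionError: the arm cannot take that pose within its joint ranges
```

Run:
```python
from plan import *
from snap import *
p,o=L(0,depth=.13)
env.reach(p,o); st("pre")
c=snap("wrist","w10")
g=lever(0,YAW,RC,0)[2]; ex=np.array([np.cos(YAW),np.sin(YAW),0]); print("bar px",proj(c,[g-.03*ex,g,g+.05*ex]))
```

```text
pre 28.01 [0.5567 0.2897 0.4309] F [-0.2  1.6  0.2] w 0.5 q [-0.78  0.47  0.14  1.07  0.37  1.98 -2.24]
bar px [[259.68295391 245.02825972]
 [259.59357051 209.17405293]
 [259.43090585 143.92466231]]
```

View pics/w10.png

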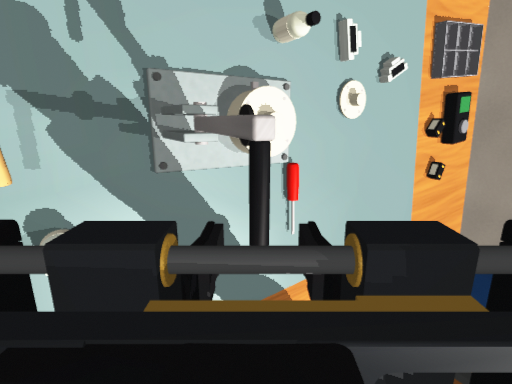

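The bar stands at column 259, as predicted and midway between the fingers, and the arm's end is at (262,128). I close on it and start pulling.

Run:
```python
from plan import *
from snap import *
p,o=L(0,depth=.053)
print(env.move_l(p,o,velocity=.12,guard=8)); st("at")
claw.grip(0.0); s=st("grip")
for th in np.arange(.15,1.66,.15):
    p,o=L(th,depth=.053); env.move_l(p,o,velocity=.12)
    s=st(f"{th:.2f}")
    if np.linalg.norm(s["force"])>35: print("STOP"); break
```

```text
False
at 28.85 [0.5526 0.2503 0.3664] F [-0.6  0.5 -0.2] w 0.498 q [-0.76  0.42  0.14  1.27  0.37  1.82 -2.26]
grip 29.47 [0.5525 0.2504 0.3655] F [ 0.7  1.1 -0.6] w 0.171 q [-0.76  0.42  0.14  1.27  0.37  1.82 -2.26]
0.15 29.94 [0.5485 0.2127 0.3717] F [ 0.1  3.9 -1.3] w 0.173 q [-0.69  0.31  0.14  1.36  0.31  1.74 -2.21]
0.30 30.42 [0.5445 0.1748 0.3724] F [-2.7  4.   0.2] w 0.176 q [-0.63  0.23  0.16  1.45  0.24  1.65 -2.14]
0.45 30.89 [0.5405 0.1368 0.3675] F [-3.9  4.6  1.3] w 0.172 q [-0.56  0.15  0.18  1.53  0.16  1.57 -2.05]
0.60 31.36 [0.5367 0.0998 0.3572] F [-5.5  3.6  2.6] w 0.172 q [-0.49  0.09  0.22  1.6   0.07  1.49 -1.94]
0.75 31.82 [0.533  0.0648 0.3414] F [-6.5  3.7  3.2] w 0.171 q [-0.42  0.06  0.27  1.67 -0.03  1.42 -1.81]
0.90 32.29 [0.5296 0.0325 0.3208] F [-6.1  3.2  3.8] w 0.175 q [-0.35  0.04  0.32  1.73 -0.15  1.37 -1.66]
1.05 32.76 [0.5266 0.0037 0.2957] F [-6.9  3.   4.2] w 0.17 q [-0.28  0.06  0.38  1.78 -0.28  1.33 -1.5 ]
1.20 33.23 [ 0.524  -0.0211  0.2668] F [-6.5  2.7  3.9] w 0.172 q [-0.21  0.1   0.42  1.82 -0.41  1.31 -1.33]
1.35 33.69 [ 0.522  -0.0412  0.2349] F [-5.8  3.4  4.7] w 0.171 q [-0.13  0.16  0.46  1.85 -0.56  1.32 -1.15]
1.50 34.16 [ 0.5204 -0.0565  0.2005] F [-6.2  3.5  5.1] w 0.176 q [-0.05  0.25  0.47  1.87 -0.69  1.34 -0.98]
1.65 34.62 [ 0.5194 -0.0665  0.1646] F [-5.4  3.1  5.7] w 0.172 q [ 0.03  0.35  0.47  1.88 -0.81  1.39 -0.82]
```

Run:
```python
from plan import *
from snap import *
p,o=L(1.71,depth=.053); env.move_l(p,o,velocity=.08); st("1.71")
th=1.71
while th<1.83:
    th+=.01; p,o=L(th,depth=.053); env.move_l(p,o,velocity=.03); env.wait(.1)
    F=np.mean([env.read_state()["force"][2] for _ in range(3)])
    print(round(th,3),round(F,1),env.read_state()["eef_pos"].round(4))
    if F>16: break
env.wait(1.4); s=st("press"); open("th.txt","w").write(str(th)); snap("side","s10")
```

```text
1.71 34.97 [ 0.5191 -0.0691  0.1502] F [-6.2  3.4  6.8] w 0.174 q [ 0.07  0.4   0.46  1.88 -0.86  1.41 -0.76]
1.72 6.3 [ 0.5191 -0.0694  0.1483]
1.73 6.3 [ 0.5191 -0.0697  0.1459]
1.74 7.1 [ 0.5191 -0.07    0.1434]
1.75 16.1 [ 0.519  -0.0704  0.1429]
press 37.77 [ 0.519  -0.0704  0.1429] F [-9.5  1.4 15.3] w 0.173 q [ 0.09  0.43  0.45  1.88 -0.89  1.42 -0.73]
```

Run:
```python
from plan import *
from snap import *
p,o=L(1.757,depth=.053); env.move_l(p,o,velocity=.03); st("press2"); env.wait(1.3); st("held")
for th in [1.72,*np.arange(1.6,.19,-.16),.12,.06,0.0]:
    p,o=L(th,depth=.053); env.move_l(p,o,velocity=.03 if th>1.65 or th<.15 else .08)
    s=st(f"{th:.2f}")
env.wait(.3); st("rest")
snap("side","s11")
```

```text
press2 38.07 [ 0.519  -0.0707  0.1425] F [-12.4  -0.4  22. ] w 0.172 q [ 0.09  0.43  0.45  1.88 -0.89  1.43 -0.72]
held 39.37 [ 0.519  -0.0707  0.1425] F [-11.9   0.6  21.2] w 0.171 q [ 0.09  0.43  0.45  1.88 -0.89  1.43 -0.72]
1.72 39.83 [ 0.5191 -0.0693  0.1485] F [-5.4  3.3  4.9] w 0.175 q [ 0.07  0.4   0.46  1.88 -0.87  1.41 -0.75]
1.60 40.36 [ 0.5197 -0.0635  0.1778] F [-5.5  3.7  3.4] w 0.177 q [ 0.    0.32  0.47  1.88 -0.77  1.37 -0.87]
1.44 41.01 [ 0.521  -0.0507  0.2153] F [-6.1  3.   2.5] w 0.17 q [-0.09  0.21  0.48  1.87 -0.64  1.33 -1.04]
1.28 41.67 [ 0.523  -0.0319  0.2509] F [-6.5  3.3  1.2] w 0.168 q [-0.18  0.13  0.46  1.84 -0.49  1.31 -1.23]
1.12 42.33 [ 0.5255 -0.0078  0.2833] F [-6.1  3.5  1.4] w 0.172 q [-0.26  0.07  0.41  1.8  -0.34  1.32 -1.42]
0.96 42.98 [0.5285 0.0211 0.3117] F [-7.1  3.9  0.8] w 0.171 q [-0.34  0.04  0.36  1.75 -0.2   1.35 -1.6 ]
0.80 43.64 [0.5321 0.0541 0.3354] F [-5.4  2.5  0.5] w 0.18 q [-0.41  0.05  0.3   1.69 -0.07  1.4  -1.76]
0.64 44.3 [0.5359 0.0909 0.3538] F [-5.3  2.4  0.7] w 0.173 q [-0.48  0.08  0.25  1.62  0.04  1.47 -1.91]
0.48 44.96 [0.5401 0.1296 0.3662] F [-5.2  2.4 -0.3] w 0.171 q [-0.56  0.14  0.2   1.54  0.14  1.55 -2.03]
0.32 45.62 [0.5444 0.1683 0.3723] F [-4.8  2.2  1.5] w 0.172 q [-0.63  0.21  0.17  1.46  0.23  1.64 -2.13]
0.12 47.49 [0.5498 0.2194 0.3712] F [-2.5  1.1  4.3] w 0.168 q [-0.71  0.33  0.15  1.35  0.32  1.75 -2.22]
0.06 48.16 [0.5514 0.2359 0.3688] F [-0.5  3.3  5.4] w 0.172 q [-0.74  0.38  0.15  1.31  0.34  1.79 -2.24]
0.00 48.83 [0.553  0.2505 0.3656] F [0.8 1.3 6.5] w 0.173 q [-0.76  0.42  0.14  1.27  0.37  1.82 -2.26]
rest 49.12 [0.553  0.2505 0.3656] F [1.8 2.2 5.3] w 0.172 q [-0.76  0.42  0.14  1.27  0.37  1.82 -2.26]
```

Run:
```python
from plan import *
from snap import *
p,o=L(-.01,depth=.053); env.move_l(p,o,velocity=.02); env.wait(.2); s=st("-.01")
c=snap("wrist","w12")
claw.grip(.5); st("open"); env.wait(.2)
p,o=L(-.01,depth=.13); env.move_l(p,o,velocity=.1); st("off")
a=snap("wrist","w13"); b=pickle.load(open("pics/w10.pkl","rb"))
d=cv2.absdiff(a["color"],b["color"]).max(2); 
for n,x in(("before",b),("after",a)):
    m=(x["color"][150:215].max(2)<60)[:,220:300]; print(n,"bar col mean",(np.nonzero(m)[1]+220).mean())
# scene check, top and side vs start
for n in("top","side"):
    x=snap(n,n+"9")["color"]; y=pickle.load(open(f"pics/{n}0.pkl","rb"))["color"]
    cv2.imwrite(f"pics/d_{n}.png",cv2.absdiff(x,y))
# cover check in wrist13
from itertools import product
t9=pickle.load(open("pics/w13.pkl","rb")); g=cv2.Canny(t9["color"],30,90); ys,xs=np.nonzero(g[:215])
for z in(.062,.067):
    Q=ray(t9,np.c_[xs,ys],z)[:,:2]-[.592,.039]
    print(z,max(((np.sum(abs(np.hypot(Q[:,0]-u,Q[:,1]-v)-.06)<.0008),u,v) for u,v in product(np.arange(-.01,.0101,.001),repeat=2))))
```

```text
-.01 49.66 [0.5532 0.2515 0.3652] F [-0.6 -2.8  5.6] w 0.17 q [-0.77  0.43  0.14  1.27  0.37  1.83 -2.27]
open 50.5 [0.5527 0.2525 0.365 ] F [-0.3  0.3  0.1] w 0.497 q [-0.77  0.42  0.14  1.27  0.37  1.83 -2.26]
off 51.62 [0.5567 0.2935 0.4293] F [ 0.1 -0.3  0.7] w 0.502 q [-0.8   0.48  0.15  1.06  0.37  1.98 -2.24]
before bar col mean 259.16747181964575
after bar col mean 262.503125
0.062 (np.int64(118), np.float64(0.0009999999999999905), np.float64(-0.0010000000000000078))
0.067 (np.int64(119), np.float64(0.0009999999999999905), np.float64(0.002999999999999989))
```

Run:
```python
from plan import *
a=pickle.load(open("pics/top0.pkl","rb"))["color"];b=pickle.load(open("pics/top9.pkl","rb"))["color"]
for n,(u,v,w) in dict(small=(298,187,14),modA=(292,151,13),modB=(337,169,13),driver=(241,232,16),bottle=(243,146,9),jar=(114,232,10),brush=(108,170,14),bat2=(399,218,9),bat3=(407,258,9)).items():
    T=a[v-w:v+w+1,u-w:u+w+1]; S=b[v-w-8:v+w+9,u-w-8:u+w+9]
    r=cv2.matchTemplate(S,T,cv2.TM_CCOEFF_NORMED); _,m,_,l=cv2.minMaxLoc(r); print(n,round(m,2),l[0]-8,l[1]-8)
from fit import disc
c=pickle.load(open("pics/top9.pkl","rb"))
for z in(.062,): print(disc(c,[.592,.039,z],z,.06))
p=proj(c,lever(0,YAW,RC,0)[2]); print("grip px pred",p)
g=cv2.Canny(b,30,90); print(b[188:193,215:220].mean((0,1)))
```

```text
small 1.0 0 0
modA 1.0 0 0
modB 1.0 0 0
driver 1.0 0 0
bottle 1.0 0 0
jar 0.99 0 0
brush 0.63 -1 -5
bat2 1.0 0 0
bat3 1.0 0 0
(array([0.59113548, 0.03844315, 0.0616024 ]), np.float64(0.0010544948602243184), array([198, 171], dtype=int32), array([238, 212], dtype=int32))
grip px pred [[143.3810798  191.23200333]]
[240.28 237.2  223.64]
```

Run:
```python
from plan import *
from snap import *
env.set_joints([-.38,.12,.44,1.30,-.05,1.75,-.04]); s=st()
b=snap("top","top10")["color"]; a=pickle.load(open("pics/top0.pkl","rb"))["color"]
for n,(u,v,w) in dict(brush=(108,170,14),grip=(144,184,16)).items():
    T=a[v-w:v+w+1,u-w:u+w+1]; S=b[v-w-8:v+w+9,u-w-8:u+w+9]
    r=cv2.matchTemplate(S,T,cv2.TM_CCOEFF_NORMED); _,m,_,l=cv2.minMaxLoc(r); print(n,round(m,2),l[0]-8,l[1]-8)
workorder.close_job()
```

```text
53.67 [ 0.5579 -0.0288  0.498 ] F [-0.6  0.5 -0.1] w 0.503 q [-0.38  0.12  0.44  1.3  -0.05  1.75 -0.04]
brush 0.83 0 0
grip 0.79 0 0
the job is handed in; nothing more can be done
```

The job is done and handed in at about 54 s on the robot's clock, under the 72 s limit.

- **Battery:** I picked the leftmost of the look-alikes and set it flat in the housing. It touched down at floor height, and the wrist picture showed it lying flat.
- **Cover:** It met the housing at the fully seated height. The wrist picture fitted it within about 1 mm of the housing's centre. I read it as level from the seating and pad-contact heights, not from a separate tilt check.
- **Lever:** The pad met the boss at about 1.743 rad, against 1.745 expected. I held the press at about 9 N over the spring load for 1.4 s, then at about 15 N for 1.3 s. I eased it back over about 9 s. The lever reached its rest stop (the push reversed), and only then did I let go. The top camera shows the grip back where it started.
- **Other things on the bench:** Image matching shows no shift in any bystander or in the two other batteries. The first check of the brush disagreed because the arm and its shadow were over it. After I moved the arm away it matched at zero shift, though less sharply (0.83).

**Checks that disagreed or were missed:**
- As the fingers let go of the cover there was a brief side force of about 18 N (22 N upward). The cover still fitted as seated afterwards.
- The wrist picture after letting go fitted the cover about equally well seated or 5 mm high. The clearer top picture put it within 1 mm of the centre, but cannot tell its height well.
- The picture limit kept me from viewing the last images, so the final checks are numeric only.

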